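# Share wax slabs evenly on the balance

## Task

Share the six sealing-wax slabs, the one lying on the counter included, between the two pans of the balance so that the pans sit level. Each pan must end up with one neat pile, built on the slab that lies lowest on it now, the slabs squared up on top of each other with their edges flush and the pile about in the middle of its pan. Leave the jar, the tumbler and the corkscrew where they are.

Things in the scene. Friction and masses are not known exactly. Their poses are not given: they have to be found in the camera images.
- balance: grey counter balance with a closed housing 130 mm (its x) x 270 mm (its y) x 44 mm high and two flat pans above it, centred 95 mm to either side along its y; brass pointer beaks (each 50 mm long) on the pans meet in the middle when they are level. It is fixed to the counter. Origin under its centre on the counter, z up.
- pan_left_top (a point): centre of the top face of the left pan, a flat rimless aluminium plate 164 mm (x) x 100 mm (y) x 4 mm; 78 mm above the counter when level.
- pan_right_top (a point): centre of the top face of the right pan, a flat rimless aluminium plate 164 mm (x) x 100 mm (y) x 4 mm; 78 mm above the counter when level.
- pan_left (a joint): height of the left pan (+ y in the balance's frame) from level, m: 0 = level, + up, - down, range -0.010 to 0.010. The pans are linked: when one goes down the other goes up as much. A light spring inside brings them level under equal loads; one slab more on one side sinks that pan by about 6 mm, two or more sink it to its stop at 10 mm. The pans stay horizontal.
- pan_right (a joint): height of the right pan (- y in the balance's frame) from level, m: 0 = level, + up, - down, range -0.010 to 0.010. The pans are linked: when one goes down the other goes up as much. A light spring inside brings them level under equal loads; one slab more on one side sinks that pan by about 6 mm, two or more sink it to its stop at 10 mm. The pans stay horizontal.
- slab_a: slab of pale yellow-brown beeswax for sealing bottles, with three thin score lines across its top, 140 mm long (its x) x 56 mm wide (its y) x 24 mm thick, edges rounded 3 mm, about 0.18 kg; origin at the centre of its underside, z up. All six slabs look alike. At the start the lowest of the pile of four on the low pan (left or right).
- slab_b: slab of pale yellow-brown beeswax for sealing bottles, with three thin score lines across its top, 140 mm long (its x) x 56 mm wide (its y) x 24 mm thick, edges rounded 3 mm, about 0.18 kg; origin at the centre of its underside, z up. All six slabs look alike. At the start second from below in the pile of four.
- slab_c: slab of pale yellow-brown beeswax for sealing bottles, with three thin score lines across its top, 140 mm long (its x) x 56 mm wide (its y) x 24 mm thick, edges rounded 3 mm, about 0.18 kg; origin at the centre of its underside, z up. All six slabs look alike. At the start third from below in the pile of four.
- slab_d: slab of pale yellow-brown beeswax for sealing bottles, with three thin score lines across its top, 140 mm long (its x) x 56 mm wide (its y) x 24 mm thick, edges rounded 3 mm, about 0.18 kg; origin at the centre of its underside, z up. All six slabs look alike. At the start the top one of the pile of four.
- slab_e: slab of pale yellow-brown beeswax for sealing bottles, with three thin score lines across its top, 140 mm long (its x) x 56 mm wide (its y) x 24 mm thick, edges rounded 3 mm, about 0.18 kg; origin at the centre of its underside, z up. All six slabs look alike. At the start alone on the other, raised pan, a little askew on it.
- slab_f: slab of pale yellow-brown beeswax for sealing bottles, with three thin score lines across its top, 140 mm long (its x) x 56 mm wide (its y) x 24 mm thick, edges rounded 3 mm, about 0.18 kg; origin at the centre of its underside, z up. All six slabs look alike. At the start lying flat on the counter on one side of the balance.
- jar: bystander: glass jar with black lid, 71 mm across x 100 mm high, standing on the counter on the other side of the balance from the loose slab; origin at the centre of its underside.
- tumbler: bystander: clear glass tumbler, 81 mm across x 91 mm high, on the right of the counter; origin at the centre of its underside.
- corkscrew: bystander: corkscrew with wooden T-handle, 100 x 112 x 21 mm, lying on the left of the counter; origin at its middle, on its underside.

How it is judged:
At the end, for the whole second after the job is handed in: Six slabs flat (0.05 rad) and at rest in two piles, one per pan; slabs a and e in different piles, within 30 mm of a pan centre, each other slab within 7 mm (horizontally) and 0.087 rad (either way round) of the a or e in its pile. Both pans within 3 mm of level (((horizontal distance between slab_b and slab_a below 0.007 m and angle between the x axis of slab_b and the x axis of slab_a, either way round below 0.087 rad) or (horizontal distance between slab_b and slab_e below 0.007 m and angle between the x axis of slab_b and the x axis of slab_e, either way round below 0.087 rad)) and ((horizontal distance between slab_c and slab_a below 0.007 m and angle between the x axis of slab_c and the x axis of slab_a, either way round below 0.087 rad) or (horizontal distance between slab_c and slab_e below 0.007 m and angle between the x axis of slab_c and the x axis of slab_e, either way round below 0.087 rad)) and ((horizontal distance between slab_d and slab_a below 0.007 m and angle between the x axis of slab_d and the x axis of slab_a, either way round below 0.087 rad) or (horizontal distance between slab_d and slab_e below 0.007 m and angle between the x axis of slab_d and the x axis of slab_e, either way round below 0.087 rad)) and ((horizontal distance between slab_f and slab_a below 0.007 m and angle between the x axis of slab_f and the x axis of slab_a, either way round below 0.087 rad) or (horizontal distance between slab_f and slab_e below 0.007 m and angle between the x axis of slab_f and the x axis of slab_e, either way round below 0.087 rad)) and horizontal distance between slab_a and slab_e above 0.1 m and (horizontal distance between slab_a and pan_left_top below 0.03 m or horizontal distance between slab_a and pan_right_top below 0.03 m) and (horizontal distance between slab_e and pan_left_top below 0.03 m or horizontal distance between slab_e and pan_right_top below 0.03 m) and angle between each of slab_a, slab_b, slab_c, slab_d, slab_e, slab_f's own z axis and vertical below 0.05 rad and linear speed of each of slab_a, slab_b, slab_c, slab_d, slab_e, slab_f below 0.02 m/s and height (world z) of each of slab_a, slab_b, slab_c, slab_d, slab_e, slab_f above 0.06 m and value of joint pan_left between -0.003 and 0.003 m and value of joint pan_right between -0.003 and 0.003 m); the robot touches nothing.
It fails at once if the jar is moved more than 30 mm (distance of jar from where it was at the start of the episode above 0.03 m).
It fails at once if the tumbler is moved more than 30 mm (distance of tumbler from where it was at the start of the episode above 0.03 m).
It fails at once if the corkscrew is moved more than 30 mm (distance of corkscrew from where it was at the start of the episode above 0.03 m).
It also fails if it takes over 61 s, if anything falls off the work surface, if the arm or the gripper's body presses on something with over 40 N, if the wrist force passes 120 N, or if a joint passes its speed limit or range.

## Robot

A 7-joint arm with a two-finger parallel gripper is mounted at the origin on a cart in front of the work surface, level with it; the furniture and walls round the work are solid. World frame = base frame: x ahead of the robot, y to its left, z up, the work surface at z = 0. Lengths are in m, angles in rad, forces in N, time in s.
With the tool pointing down it reaches from about 0.35 to 0.9 m from the base axis. Payload 19.9 kg.
Tool frame: the origin (TCP) lies midway between the tips of the shut fingers; the grasp point (between the pads) lies 19 mm behind it; z points along the fingers, y is the line along which they close (so a half turn about z gives the same grasp; the last joint's range is limited). The gripper opens to 85 mm and grips with 20 to 120 N. Pads are 22 mm wide; open, the fingers measure 114 mm over their backs; the gripper's body (76 mm by 85 mm) begins 54 mm behind the grasp point. The pads swing forward as they close: fully open they stand 13 mm farther back than shut.
Start: joints at [-1.208, 0.417, -0.01, 1.614, 0.005, 1.111, -0.053], TCP at [0.246, 0.575, 0.231] pointing down, gripper open.
Joint ranges: [-2.81, 2.81], [-0.39, 2.02], [-1.27, 1.25], [0.06, 2.57], [-1.19, 4.33], [0.19, 2], [-2.82, 2.82]. Speed limits (rad/s): [1.89, 1.89, 2.39, 2.39, 3.01, 3.01, 3.01].

## Interface

Orientations are given as a 3x3 rotation matrix whose columns are the frame's x, y, z axes.
In Python, from plant import sensors, cams, finish_job, regions_of, pinpoint gives the robot as it stands.
- The arm moves only by the tool move_arm, never from a script. Its argument "moves" is a list that holds one entry, the list of rows, each a list of 6 numbers: the shift along the world's x, y, z in units of 0.05 m (1.0 is 0.05 m), then the turn, a rotation vector about the world's x, y, z in units of 30 degrees (1.0 is 30 degrees). In form: [[[dx, dy, dz, ax, ay, az], ...]]. A call has 1 to 12 rows; each row shifts and turns the commanded pose from where the row before left it; what a row does not reach is not made up. A row lasts 1/8 s, in which the tool goes at most 62.5 mm and 10.7 degrees, less where a joint would pass 70% of its speed; a pose out of reach is approached as far as the arm can. A call with a number of a shift or a turn outside -1 to 1 is refused whole. A call with a gripper value outside its range is refused whole. "claw" is the opening, from 0 (shut) to 1 (fully open), set as the call begins (left out, the last holds). The fingers move at their own pace and stop on an object; "squeeze" is the grip in N (left out, the last holds). Time passes only in rows, so rows that do not move let the fingers close. It gives the time, the measured TCP pose, the force, the opening and the grip force at its end, in the units of the state.
- sensors.observe(): the state, without advancing time (a new reading comes with each control period).
- cams.get_image(name): name is "scene" or "top" or "wrist"; returns (picture, depth): 400x640x3 uint8, red, green, blue; 400x640 float32, m along the optical axis (not along the pixel's ray), 0 where there is no reading.
- cams.camera_params(name): a dict with "vertical_fov" (degrees; the focal length in pixels is half the picture's height over the tangent of half this angle, whatever the lens; pixels are square), "cx", "cy" (the principal point, pixels), "cam_to_world" (4x4, takes a point from camera to world coordinates). Camera axes: x right, y up, looking along -z (the intrinsics and any distortion apply to the point x, -y, -z); pixel columns grow to the right and rows downward; lengths in m; the calibration is good to about 2 mm. The wrist camera is an equidistant fisheye: a pixel r from the principal point sees the ray r / f radians off the axis. A picture is of the moment at which its call begins: read the wrist's pose just before it. camera_params takes no time and is no camera call; for the wrist camera it gives the pose at the moment of the call.
- finish_job(): hands the job in; it is judged then, once.
Trained networks look in the newest picture that a camera, given by its name, has taken for a name from the list of things; names that differ only in an ending like _2 or _b are one class to them, and where a whole thing is asked for, a point or a joint stands for the part that bears it (a point fixed in the world has none). Each returns a list of dicts, best first, with "p" (0 to 1); they miss things now and then, are a little off and sometimes report something else, mostly with a low value. They report only what shows in the picture. A call takes as long as a camera call.
- regions_of(camera, query): "pixels" (400x640 bool, what is visible of it).
- pinpoint(camera, query): "location" ([x, y, z] in m, in world coordinates, good to about 4 mm: a listed point, or the origin of a listed thing).
The state is a dict: "time_s": time; "qpos": joint angles; "qd": joint speeds; "tau": joint torques, N m; "eef_pos": TCP position; "tcp_rot": TCP orientation; "ft_force": force on the tool from outside, world axes, zero at the start; "torque": the same for the moment, N m; "width": finger opening in m; "finger_force": force on a finger pad.
Only numpy, scipy, OpenCV 4.12 (cv2) and the standard library are available. Lean on these libraries where they do the work, as an engineer would, in place of code of your own. Each camera call takes 0.05 s, during which the arm holds its last target. There are 200 camera calls.

## Working session

There is one attempt and no reset: what is moved stays moved. The work goes in short steps, Python scripts to look and compute and a tool call to move; the robot and the scene stay as the last step left them, time stands still between calls to the robot, and variables do not carry over. Pictures are saved under pics/ and viewed, at most 10 in all, crops included, and the job is handed in when it is done.

Besides the shell and the picture viewer there is one more tool, called after "Call:" by a JSON object that holds its "method" and its "body", one argument or row to a line. move_arm: Moves the arm, as the interface text tells. Its arguments: {"type":"object","properties":{"moves":{"type":"array","items":{"type":"array","items":{"type":"array","items":{"type":"number"}}}},"claw":{"type":"number"},"squeeze":{"type":"number"}},"required":["moves"]}

```bash
ls; mkdir -p pics
python3 - <<'E'
from plant import sensors,cams,regions_of,pinpoint
import cv2,numpy as np
s=sensors.observe();print(s['time_s'],s['eef_pos'],s['tcp_rot'],s['width'])
a,_=cams.get_image("top");b,_=cams.get_image("scene")
cv2.imwrite("pics/a.png",cv2.cvtColor(a,cv2.COLOR_RGB2BGR))
cv2.imwrite("pics/b.png",cv2.cvtColor(b,cv2.COLOR_RGB2BGR))
for q in ["balance","pan_left_top","pan_right_top","slab_a","jar","tumbler","corkscrew"]:
    for r in pinpoint("top",q): print(q,round(r['p'],2),np.round(r['location'],4))
print(sensors.observe()['time_s'])
E
```

```text
pics
0.0 [0.24545453 0.57441105 0.2306599 ] [[-9.19580637e-01  3.92901102e-01 -4.18703724e-04]
 [ 3.92901320e-01  9.19579924e-01 -1.14705077e-03]
 [-6.56459722e-05 -1.21931492e-03 -9.99999254e-01]] 0.0856089019318318
balance 0.66 [ 5.078e-01 -3.760e-02  3.000e-04]
pan_left_top 0.6 [0.5247 0.0613 0.0821]
pan_left_top 0.39 [ 0.5086 -0.0373 -0.0036]
pan_right_top 0.63 [ 0.4931 -0.1325  0.0703]
slab_a 0.73 [0.523  0.054  0.0845]
slab_a 0.57 [ 0.4961 -0.125   0.1424]
jar 0.6 [ 0.4321  0.3303 -0.0018]
tumbler 0.63 [ 0.4691 -0.525   0.0056]
corkscrew 0.63 [ 0.4707  0.5193 -0.0007]
0.45
```

View pics/a.png

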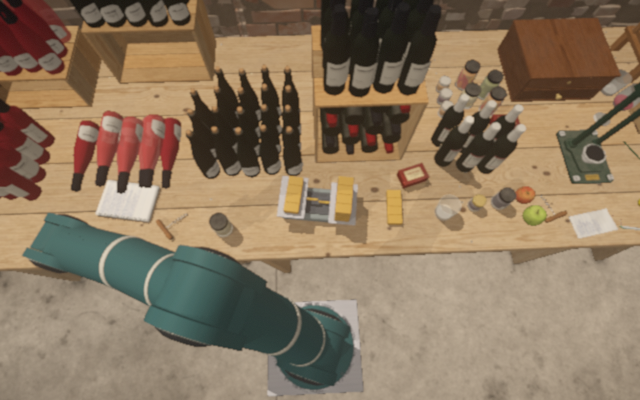

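View pics/b.png

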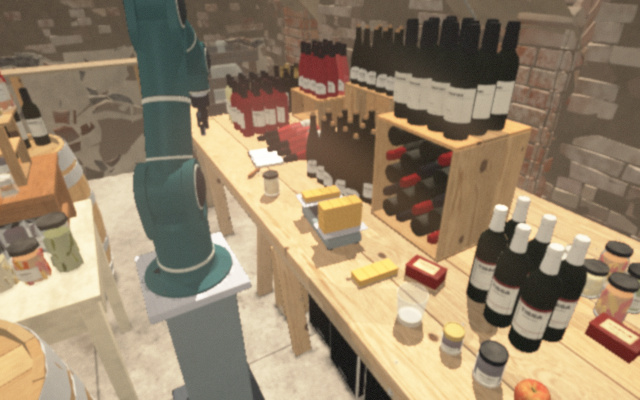

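The top view shows the balance near (318,200). One slab is on the left pan (295,197), the pile of four is on the right pan (344,200), and the loose slab is at (394,208) next to a red box at (412,175). The jar is at (220,224). The scene view agrees. I'll go above the balance for a wrist look.

Call:
{"method": "move_arm", "body": {
  "moves": [
    [[0.34, -0.99, 0.4, 0, 0, 0.04], [0.34, -0.99, 0.4, 0, 0, 0.04], [0.34, -0.99, 0.4, 0, 0, 0.04], [0.34, -0.99, 0.3, 0, 0, 0.04], [0.34, -0.99, 0.3, 0, 0, 0.04], [0.34, -0.99, 0.3, 0, 0, 0.04], [0.34, -0.99, 0.3, 0, 0, 0.04], [0.34, -0.99, 0.3, 0, 0, 0.04], [0.34, -0.99, 0.2, 0, 0, 0.04], [0.34, -0.99, 0.2, 0, 0, 0.04], [0.34, -0.99, 0.2, 0, 0, 0.04], [0.34, -0.99, 0.2, 0, 0, 0.04]]
  ],
  "claw": 1
}}

```text
time_s: 1.95
eef_pos: [0.4498, -0.021, 0.4069]
tcp_rot: [[-0.989, 0.151, 0.001], [0.151, 0.989, 0.0], [-0.001, 0.001, -1.0]]
ft_force: [0.6, 1.2, -0.1]
width: 0.0854
finger_force: 0.0
```

Run:
```python
from plant import sensors,cams,regions_of,pinpoint
import cv2,numpy as np
s=sensors.observe();print(s['time_s'],s['eef_pos'],s['tcp_rot'].round(3) if hasattr(s['tcp_rot'],'round') else s['tcp_rot'],s['width'],s['ft_force'])
p=cams.camera_params("wrist");print(p)
a,d=cams.get_image("wrist")
np.savez("w1.npz",a=a,d=d,M=p['cam_to_world'])
cv2.imwrite("pics/c.png",cv2.cvtColor(a,cv2.COLOR_RGB2BGR))
for q in ["pan_left_top","pan_right_top","slab_a"]:
    for r in pinpoint("wrist",q): print(q,round(r['p'],2),np.round(r['location'],4))
```

```text
1.95 [ 0.44975437 -0.02099751  0.40687892] [[-0.989  0.151  0.001]
 [ 0.151  0.989  0.   ]
 [-0.001  0.001 -1.   ]] 0.08542306497712894 [ 0.58310402  1.193741   -0.1243408 ]
{'vertical_fov': 65.70646984690485, 'cx': 322.19667625597293, 'cy': 200.897649790629, 'cam_to_world': array([[ 1.50643144e-01, -9.41995243e-01, -2.99919331e-01,
         3.72733723e-01],
       [ 9.88588137e-01,  1.43429114e-01,  4.60606600e-02,
        -8.71715440e-03],
       [-3.71758678e-04, -3.03435416e-01,  9.52851935e-01,
         5.50048527e-01],
       [ 0.00000000e+00,  0.00000000e+00,  0.00000000e+00,
         1.00000000e+00]])}
slab_a 0.92 [ 0.4981 -0.3336  0.001 ]
slab_a 0.62 [ 0.4909 -0.1259  0.1362]
slab_a 0.56 [0.5271 0.0529 0.0931]
```

View pics/c.png

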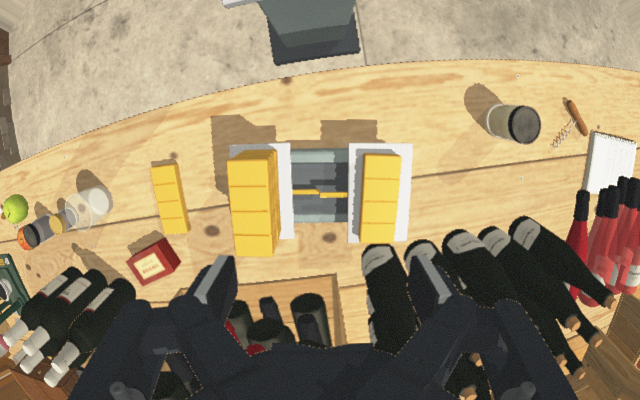

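The wrist view shows the pile of four at (255,200), the lone slab at (382,197), the loose slab at (170,197), and bottles beyond. I'll fit rectangles to the depth cloud.

```bash
cat > h.py <<'E'
from plant import sensors,cams
import cv2,numpy as np
def cloud(a,d,p):
    f=200/np.tan(np.radians(p['vertical_fov']/2))
    v,u=np.mgrid[0:400,0:640].astype(float); x=(u-p['cx']);y=(v-p['cy'])
    r=np.hypot(x,y)+1e-9; t=np.tan(np.minimum(r/f,1.5))/r
    P=np.stack([d*x*t,-d*y*t,-d],-1)
    M=p['cam_to_world']; return P@M[:3,:3].T+M[:3,3]
def look():
    p=cams.camera_params("wrist"); a,d=cams.get_image("wrist")
    return a,d,cloud(a,d,p)
def slabs(a,d,P,out=True):
    hsv=cv2.cvtColor(a,cv2.COLOR_RGB2HSV)
    m=((hsv[...,0]>12)&(hsv[...,0]<30)&(hsv[...,1]>160)&(hsv[...,2]>90)&(d>0)).astype(np.uint8)
    # face normal up
    gx=np.gradient(P,axis=1);gy=np.gradient(P,axis=0);n=np.cross(gy,gx);n/=np.linalg.norm(n,axis=-1,keepdims=True)+1e-12
    up=(np.abs(n[...,2])>.85)
    m2=cv2.morphologyEx(m*up.astype(np.uint8),cv2.MORPH_OPEN,np.ones((3,3)))
    k,l,st,_=cv2.connectedComponentsWithStats(m2)
    res=[]
    for i in range(1,k):
        if st[i,4]<250: continue
        q=P[l==i]; z=np.median(q[:,2]); q=q[np.abs(q[:,2]-z)<.006]
        if len(q)<200: continue
        (cx,cy),(w,h),an=cv2.minAreaRect((q[:,:2]*1000).astype(np.float32))
        if w<h: an+=90; w,h=h,w
        an=(an+90)%180-90
        res.append((cx,cy,z*1000,w,h,an)); 
        if out: print("c(%.1f,%.1f) z%.1f  %.1fx%.1f yaw %.2f px%d"%(*res[-1],len(q)))
    return res
E
python3 - <<'E'
from h import *
p=cams.camera_params("wrist");z=np.load("w1.npz");a,d=z['a'],z['d'];P=cloud(a,d,p)
slabs(a,d,P)
# side profile of pile: yellow pts per layer
hsv=cv2.cvtColor(a,cv2.COLOR_RGB2HSV)
m=(hsv[...,0]>12)&(hsv[...,0]<30)&(hsv[...,1]>160)&(d>0)&(P[...,1]<-.05)&(P[...,1]>-.22)&(P[...,2]>.05)
q=P[m]
for lo in range(60,180,8):
    s=q[(q[:,2]*1000>lo)&(q[:,2]*1000<lo+8)]
    if len(s): print(lo,len(s),(s.min(0)[:2]*1000).round(),(s.max(0)[:2]*1000).round())
# obstacles near left pan
Q=P[(d>0)&(P[...,2]>.15)&(P[...,2]<.34)&(P[...,0]>.5)&(np.abs(P[...,1])<.25)]
for y in np.arange(-.25,.25,.05):
    s=Q[(Q[:,1]>y)&(Q[:,1]<y+.05)]
    if len(s): print("obst y%.2f"%y,s[:,0].min().round(3),s[:,2].max().round(3))
g=(d>0)&(P[...,2]>.055)&(P[...,2]<.095)&(a.min(-1)>150)&(np.abs(P[...,1]+.04)<.2)&(P[...,0]<.62)
k,l,st,_=cv2.connectedComponentsWithStats(g.astype(np.uint8))
for i in range(1,k):
    if st[i,4]>100:
        q=P[l==i];print("pan",q.mean(0).round(4),q.min(0).round(3),q.max(0).round(3))
E
```

```text
60 61 [500. -76.] [509. -50.]
76 4 [ 425. -104.] [537. -92.]
84 128 [ 420. -137.] [557. -88.]
92 55 [ 421. -138.] [538. -89.]
100 101 [ 421. -134.] [550. -90.]
108 127 [ 421. -136.] [562. -89.]
116 72 [ 421. -137.] [556. -89.]
124 92 [ 421. -135.] [557. -88.]
132 128 [ 421. -140.] [562. -88.]
140 91 [ 420. -136.] [561. -88.]
148 140 [ 420. -138.] [561. -87.]
156 1534 [ 420. -160.] [562. -89.]
164 1706 [ 422. -160.] [562. -90.]
obst y-0.25 0.712 0.282
obst y-0.20 0.501 0.206
obst y-0.15 0.5 0.169
obst y-0.10 0.5 0.186
obst y-0.05 0.699 0.213
obst y-0.00 0.645 0.269
obst y0.05 0.644 0.268
obst y0.10 0.68 0.309
obst y0.15 0.655 0.308
obst y0.20 0.645 0.294
pan [ 0.4858 -0.0955  0.0681] [ 0.409 -0.166  0.062] [ 0.582 -0.068  0.076]
pan [0.5066 0.0692 0.0879] [0.434 0.001 0.085] [0.609 0.121 0.09 ]
```

```bash
cat >> h.py <<'E'
def rect(a,d,p,z,box,tol=.005):
    """fit of top face at known height z within box (x0,x1,y0,y1): rays met with the plane"""
    P=cloud(a,d,p);R=cloud(a,np.ones_like(d),p);o=p['cam_to_world'][:3,3]
    D=R-o; X=o+D*((z-o[2])/D[...,2])[...,None]
    hsv=cv2.cvtColor(a,cv2.COLOR_RGB2HSV)
    m=(hsv[...,0]>12)&(hsv[...,0]<30)&(hsv[...,1]>150)&(hsv[...,2]>80)&(d>0)&(np.abs(cv2.medianBlur(P[...,2].astype(np.float32),5)-z)<tol)
    m&=(X[...,0]>box[0])&(X[...,0]<box[1])&(X[...,1]>box[2])&(X[...,1]<box[3])
    m=cv2.morphologyEx(m.astype(np.uint8),cv2.MORPH_CLOSE,np.ones((5,5)));m=cv2.morphologyEx(m,cv2.MORPH_OPEN,np.ones((5,5)))
    k,l,st,_=cv2.connectedComponentsWithStats(m);i=1+np.argmax(st[1:,4]);m=l==i
    q=X[m];(cx,cy),(w,h),an=cv2.minAreaRect((q[:,:2]*1000).astype(np.float32))
    if w<h: an+=90;w,h=h,w
    an=(an+90)%180-90
    print("c(%.1f,%.1f) mean(%.1f,%.1f) z%.1f %.1fx%.1f yaw %.2f n%d"%(cx,cy,*(q.mean(0)[:2]*1000),np.median(P[...,2][m])*1000,w,h,an,m.sum()))
E
python3 - <<'E'
from h import *
p=cams.camera_params("wrist");z=np.load("w1.npz");a,d=z['a'],z['d']
rect(a,d,p,.164,(.38,.6,-.22,-.05))
rect(a,d,p,.112,(.4,.65,-.03,.15))
rect(a,d,p,.024,(.38,.6,-.42,-.26))
E
```

```text
c(491.7,-124.2) mean(488.0,-123.5) z164.1 138.4x56.0 yaw -8.13 n3813
c(522.5,55.1) mean(519.5,55.1) z111.9 140.4x54.2 yaw -9.73 n2991
c(490.2,-328.1) mean(488.7,-327.8) z24.2 139.0x57.4 yaw -4.18 n1650
```

The pile is neat, so only d and f need moving, both onto e. Grasp d first.

Call:
{"method": "move_arm", "body": {
  "moves": [
    [[0.28, -0.69, -0.5, 0, 0, 0.02], [0.28, -0.69, -0.5, 0, 0, 0], [0.28, -0.69, -0.5, 0, 0, 0], [0, 0, -0.9, 0, 0, 0], [0, 0, -0.9, 0, 0, 0], [0, 0, -0.8, 0, 0, 0], [0, 0, -0.6, 0, 0, 0], [0, 0, -0.4, 0, 0, 0], [0, 0, -0.28, 0, 0, 0], [0, 0, 0, 0, 0, 0], [0, 0, 0, 0, 0, 0]]
  ]
}}

```text
time_s: 3.52
eef_pos: [0.4919, -0.1226, 0.1379]
tcp_rot: [[-0.99, 0.141, 0.001], [0.141, 0.99, 0.0], [-0.001, 0.0, -1.0]]
ft_force: [0.7, 0.7, 0.4]
width: 0.0854
finger_force: 0.0
```

Call:
{"method": "move_arm", "body": {
  "moves": [
    [[0, -0.03, 0, 0, 0, 0], [0, 0, 0, 0, 0, 0], [0, 0, 0, 0, 0, 0], [0, 0, 0, 0, 0, 0], [0, 0, 0, 0, 0, 0], [0, 0, 0, 0, 0, 0]]
  ],
  "claw": 0,
  "squeeze": 40
}}

```text
time_s: 4.28
eef_pos: [0.4919, -0.1246, 0.138]
tcp_rot: [[-0.99, 0.142, 0.001], [0.142, 0.99, -0.0], [-0.001, 0.0, -1.0]]
ft_force: [-3.6, -1.0, 9.7]
width: 0.0554
finger_force: 40.8
```

Call:
{"method": "move_arm", "body": {
  "moves": [
    [[0, 0, 0.3, 0, 0, 0], [0, 0, 0.7, 0, 0, 0], [0.1, 0.6, 0.3, 0, 0, -0.05], [0.13, 0.75, 0, 0, 0, 0], [0.13, 0.75, 0, 0, 0, 0], [0.13, 0.75, 0, 0, 0, 0], [0.13, 0.75, 0, 0, 0, 0], [0, 0, 0, 0, 0, 0], [0, 0, 0, 0, 0, 0]]
  ]
}}

```text
time_s: 5.4
eef_pos: [0.5225, 0.0552, 0.2028]
tcp_rot: [[-0.986, 0.168, 0.0], [0.168, 0.986, -0.0], [-0.0, -0.0, -1.0]]
ft_force: [0.4, -0.6, -1.7]
width: 0.055
finger_force: 43.7
```

Run:
```python
from h import *
s=sensors.observe();print(s['time_s'],s['eef_pos'],s['tcp_rot'],s['width'])
p=cams.camera_params("wrist");a,d=cams.get_image("wrist")
cv2.imwrite("pics/d.png",cv2.cvtColor(a,cv2.COLOR_RGB2BGR))
z=s['eef_pos'][2]+.026
rect(a,d,p,z,(.4,.65,-.05,.15),.008)
rect(a,d,p,.14,(.38,.6,-.22,-.05))
```

```text
5.4 [0.52251678 0.05516374 0.20279863] [[-9.85837651e-01  1.67702105e-01  3.60862927e-04]
 [ 1.67702021e-01  9.85837699e-01 -2.52810766e-04]
 [-3.98149176e-04 -1.88712929e-04 -9.99999903e-01]] 0.05503128291093771
c(507.5,58.3) mean(498.5,59.8) z229.3 106.7x54.9 yaw -9.57 n27208
c(493.5,-124.1) mean(489.4,-121.9) z140.7 138.9x58.9 yaw -8.07 n7266
```

View pics/d.png

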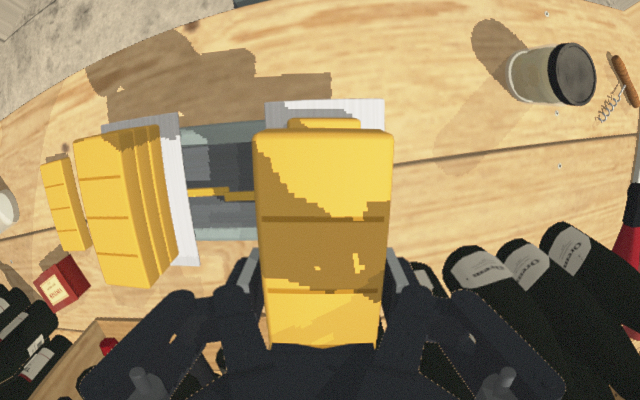

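d is held at mid length, directly over e. Its near edge is at row 130, and e peeks out behind it at row 122. The three-slab pile at (125,205) stays neat. Now lower it.

Call:
{"method": "move_arm", "body": {
  "moves": [
    [[0, 0, -0.6, 0, 0, 0], [0, 0, -0.6, 0, 0, 0], [0, 0, -0.4, 0, 0, 0], [0, 0, -0.2, 0, 0, 0], [0, 0, -0.08, 0, 0, 0], [0, 0, 0, 0, 0, 0], [0, 0, 0, 0, 0, 0]]
  ]
}}

```text
time_s: 6.32
eef_pos: [0.5229, 0.0557, 0.1089]
tcp_rot: [[-0.986, 0.167, 0.001], [0.167, 0.986, 0.0], [-0.001, 0.0, -1.0]]
ft_force: [0.4, 0.2, -0.6]
width: 0.0551
finger_force: 43.8
```

Call:
{"method": "move_arm", "body": {
  "moves": [
    [[0, 0, -0.04, 0, 0, 0], [0, 0, 0, 0, 0, 0]]
  ]
}}

```text
time_s: 6.58
eef_pos: [0.5228, 0.0558, 0.1064]
tcp_rot: [[-0.986, 0.167, 0.001], [0.167, 0.986, 0.0], [-0.001, 0.0, -1.0]]
ft_force: [0.5, -1.3, 0.8]
width: 0.0556
finger_force: 43.8
```

Call:
{"method": "move_arm", "body": {
  "moves": [
    [[0, 0, 0, 0, 0, 0], [0, 0, 0, 0, 0, 0], [0, 0, 0, 0, 0, 0], [0, 0, 0, 0, 0, 0], [0, 0, 0.3, 0, 0, 0], [0, 0, 0.7, 0, 0, 0], [0, -0.3, 1, 0, 0, 0], [-0.2, -0.8, 1, 0, 0, 0], [-0.3, -0.9, 1, 0, 0, 0.05], [-0.3, -0.9, 1, 0, 0, 0.05], [0, -0.5, 0, 0, 0, 0.05], [0, 0, 0, 0, 0, 0]]
  ],
  "claw": 1
}}

```text
time_s: 8.07
eef_pos: [0.4853, -0.1064, 0.3464]
tcp_rot: [[-0.996, 0.093, 0.002], [0.093, 0.996, 0.0], [-0.002, 0.0, -1.0]]
ft_force: [-0.0, 0.5, 0.0]
width: 0.0855
finger_force: 0.0
```

Run:
```python
from h import *
s=sensors.observe();print(s['time_s'],s['eef_pos'],s['tcp_rot'],s['width'])
p=cams.camera_params("wrist");a,d=cams.get_image("wrist")
cv2.imwrite("pics/e.png",cv2.cvtColor(a,cv2.COLOR_RGB2BGR))
P=cloud(a,d,p)
for z,b in ((.145,(.38,.6,-.22,-.05)),(.132,(.4,.65,-.03,.15)),(.024,(.38,.6,-.42,-.26))):
    rect(a,d,p,z,b,.009)
```

```text
8.075 [ 0.48526373 -0.10642462  0.3464466 ] [[-9.95696358e-01  9.26588861e-02  1.75899439e-03]
 [ 9.26594117e-02  9.95697838e-01  2.19528994e-04]
 [-1.73108560e-03  3.81571605e-04 -9.99998429e-01]] 0.085507942636491
c(492.5,-126.7) mean(489.1,-126.2) z144.7 139.0x53.6 yaw -8.19 n5353
c(513.7,54.7) mean(496.6,53.4) z132.2 120.7x58.7 yaw -9.46 n2603
c(491.6,-328.9) mean(490.2,-328.4) z24.7 138.3x58.6 yaw -4.36 n2526
```

View pics/e.png

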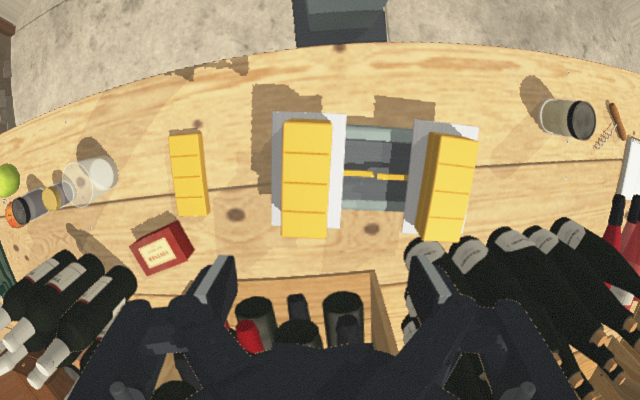

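The view shows the three-slab pile at (306,180), d on e at (450,188), and f at (188,172). d looks flush with e. Next, f.

Call:
{"method": "move_arm", "body": {
  "moves": [
    [[0.02, -0.89, 0, 0, 0, 0.035], [0.02, -0.89, -0.3, 0, 0, 0], [0.02, -0.89, -0.6, 0, 0, 0], [0.02, -0.89, -0.9, 0, 0, 0], [0.02, -0.88, -0.9, 0, 0, 0], [0, 0, -0.9, 0, 0, 0], [0, 0, -0.9, 0, 0, 0], [0, 0, -0.9, 0, 0, 0], [0, 0, -0.7, 0, 0, 0], [0, 0, -0.5, 0, 0, 0], [0, 0, -0.3, 0, 0, 0], [0, 0, 0, 0, 0, 0]]
  ]
}}

```text
time_s: 9.62
eef_pos: [0.4906, -0.3249, 0.0005]
tcp_rot: [[-0.997, 0.071, -0.001], [0.071, 0.997, 0.001], [0.001, 0.001, -1.0]]
ft_force: [-0.1, -0.2, 0.2]
width: 0.0857
finger_force: 0.0
```

Call:
{"method": "move_arm", "body": {
  "moves": [
    [[0, -0.07, 0, 0, 0, 0], [0, 0, 0, 0, 0, 0], [0, 0, 0, 0, 0, 0], [0, 0, 0, 0, 0, 0], [0, 0, 0, 0, 0, 0], [0, 0, 0, 0, 0, 0]]
  ],
  "claw": 0,
  "squeeze": 40
}}

```text
time_s: 10.38
eef_pos: [0.4912, -0.33, 0.0023]
tcp_rot: [[-0.997, 0.072, 0.002], [0.072, 0.997, -0.001], [-0.002, -0.001, -1.0]]
ft_force: [-0.5, -1.6, 7.7]
width: 0.055
finger_force: 42.1
```

Call:
{"method": "move_arm", "body": {
  "moves": [
    [[0, 0, 0.5, 0, 0, 0], [0, 0, 1, 0, 0, 0], [0, 0, 1, 0, 0, 0], [0, 0, 1, 0, 0, 0], [0, 0, 1, 0, 0, 0], [0, 0, 1, 0, 0, 0], [0, 0, 0.5, 0, 0, 0], [0, 0, 0, 0, 0, 0], [0, 0, 0, 0, 0, 0]]
  ]
}}

```text
time_s: 11.5
eef_pos: [0.4904, -0.3287, 0.3003]
tcp_rot: [[-0.997, 0.071, -0.001], [0.071, 0.997, 0.001], [0.001, 0.001, -1.0]]
ft_force: [-0.2, 0.2, -2.0]
width: 0.0552
finger_force: 44.2
```

Run:
```python
from h import *
s=sensors.observe();print(s['time_s'],s['eef_pos'],s['width'])
p=cams.camera_params("wrist");a,d=cams.get_image("wrist")
cv2.imwrite("pics/f.png",cv2.cvtColor(a,cv2.COLOR_RGB2BGR))
rect(a,d,p,s['eef_pos'][2]+.0245,(.38,.6,-.42,-.22),.012)
for z,b in ((.145,(.38,.6,-.22,-.05)),(.132,(.4,.65,-.03,.15))): rect(a,d,p,z,b,.009)
```

```text
11.5 [ 0.49036872 -0.32873542  0.30029281] 0.05521795451335477
c(475.7,-327.1) mean(466.5,-326.4) z322.5 108.4x53.5 yaw -4.01 n26425
c(487.8,-129.9) mean(473.5,-128.2) z144.3 128.5x59.4 yaw -8.46 n3560
c(522.8,49.6) mean(521.7,48.6) z132.0 137.9x64.8 yaw -9.62 n2390
```

View pics/f.png

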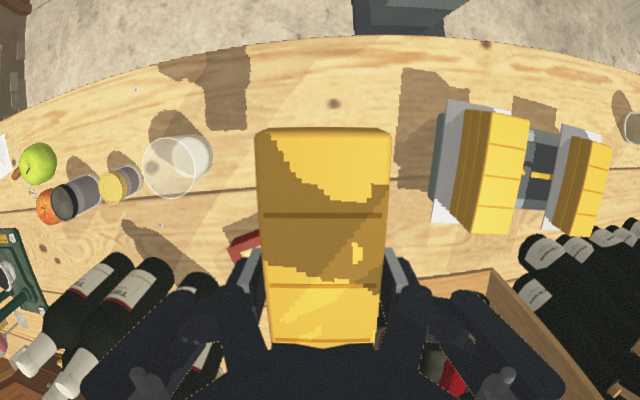

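f is held at mid length, with its near edge at row 128 as with d. Carry it over to e.

Call:
{"method": "move_arm", "body": {
  "moves": [
    [[0.07, 0.85, 0, 0, 0, -0.06], [0.07, 0.85, -0.2, 0, 0, -0.06], [0.07, 0.85, -0.2, 0, 0, -0.065], [0.07, 0.85, -0.2, 0, 0, 0], [0.07, 0.85, -0.2, 0, 0, 0], [0.07, 0.85, -0.2, 0, 0, 0], [0.07, 0.85, -0.2, 0, 0, 0], [0.07, 0.85, -0.2, 0, 0, 0], [0.08, 0.88, -0.2, 0, 0, 0], [0, 0, 0, 0, 0, 0], [0, 0, 0, 0, 0, 0], [0, 0, 0, 0, 0, 0]]
  ]
}}

```text
time_s: 13.05
eef_pos: [0.5226, 0.0538, 0.221]
tcp_rot: [[-0.986, 0.169, -0.0], [0.169, 0.986, -0.0], [0.0, -0.0, -1.0]]
ft_force: [0.1, -0.0, -1.5]
width: 0.0551
finger_force: 44.1
```

Call:
{"method": "move_arm", "body": {
  "moves": [
    [[0, 0.03, -0.6, 0, 0, 0], [0, 0, -0.6, 0, 0, 0], [0, 0, -0.3, 0, 0, 0], [0, 0, -0.14, 0, 0, 0], [0, 0, -0.1, 0, 0, 0], [0, 0, -0.1, 0, 0, 0], [0, 0, 0, 0, 0, 0], [0, 0, 0, 0, 0, 0]]
  ]
}}

```text
time_s: 14.05
eef_pos: [0.5228, 0.0564, 0.1293]
tcp_rot: [[-0.986, 0.167, 0.0], [0.167, 0.986, 0.0], [-0.0, 0.0, -1.0]]
ft_force: [-0.6, -0.7, -0.5]
width: 0.0552
finger_force: 44.3
```

Call:
{"method": "move_arm", "body": {
  "moves": [
    [[0, -0.01, -0.03, 0, 0, 0], [0, 0, 0, 0, 0, 0]]
  ]
}}

```text
time_s: 14.3
eef_pos: [0.5228, 0.0561, 0.1276]
tcp_rot: [[-0.986, 0.167, 0.0], [0.167, 0.986, 0.0], [-0.0, 0.0, -1.0]]
ft_force: [0.2, 0.7, -0.3]
width: 0.0553
finger_force: 44.3
```

Call:
{"method": "move_arm", "body": {
  "moves": [
    [[0, 0, 0, 0, 0, 0], [0, 0, 0, 0, 0, 0], [0, 0, 0, 0, 0, 0], [0, 0, 0, 0, 0, 0], [0, 0, 0.3, 0, 0, 0], [0, 0, 0.7, 0, 0, 0], [-0.2, -0.3, 1, 0, 0, 0], [-0.5, -0.5, 1, 0, 0, 0], [-0.5, -0.5, 1, 0, 0, 0], [-0.5, -0.5, 1, 0, 0, 0], [-0.2, -0.2, 0, 0, 0, 0], [0, 0, 0, 0, 0, 0]]
  ],
  "claw": 1
}}

```text
time_s: 15.8
eef_pos: [0.4272, -0.0446, 0.3778]
tcp_rot: [[-0.986, 0.168, 0.001], [0.168, 0.986, 0.002], [-0.001, 0.002, -1.0]]
ft_force: [0.1, 0.8, 0.2]
width: 0.0853
finger_force: 0.0
```

Run:
```python
from h import *
s=sensors.observe();print(s['time_s'],s['eef_pos'],s['width'])
p=cams.camera_params("wrist");a,d=cams.get_image("wrist")
cv2.imwrite("pics/g.png",cv2.cvtColor(a,cv2.COLOR_RGB2BGR))
for z,b in ((.15,(.38,.6,-.22,-.05)),(.15,(.4,.65,-.03,.15))): rect(a,d,p,z,b,.009)
P=cloud(a,d,p);hsv=cv2.cvtColor(a,cv2.COLOR_RGB2HSV)
for y0,y1 in ((-.2,-.06),(0,.13)):
    m=(hsv[...,0]>12)&(hsv[...,0]<30)&(hsv[...,1]>150)&(d>0)&(P[...,1]<y1)&(P[...,1]>y0)&(P[...,2]>.08);q=P[m]*1000
    for lo in range(80,160,12):
        t=q[(q[:,2]>lo)&(q[:,2]<lo+12)]
        if len(t)>10: print(lo,len(t),np.percentile(t,1,0)[:2].round(),np.percentile(t,99,0)[:2].round())
b,_=cams.get_image("scene")
cv2.imwrite("pics/h.png",cv2.resize(cv2.cvtColor(b[170:260,280:400],cv2.COLOR_RGB2BGR),None,fx=6,fy=6,interpolation=2))
```

```text
15.8 [ 0.42721542 -0.04457262  0.37778181] 0.08534603208401677
c(492.0,-125.3) mean(487.8,-124.6) z150.7 140.6x56.4 yaw -8.25 n4086
c(521.8,54.4) mean(514.5,53.7) z150.2 139.2x56.5 yaw -9.84 n3586
80 13 [ 421. -138.] [ 499. -100.]
92 150 [ 421. -138.] [519. -90.]
104 114 [ 421. -139.] [550. -90.]
116 209 [ 421. -140.] [561. -90.]
128 144 [ 421. -139.] [549. -89.]
140 3876 [ 423. -158.] [560. -92.]
152 216 [ 428. -155.] [557. -95.]
80 30 [451.  27.] [532.  61.]
92 200 [451.  19.] [576.  89.]
104 205 [451.  18.] [576.  89.]
116 246 [452.  18.] [579.  85.]
128 218 [451.  18.] [579.  88.]
140 2962 [453.  21.] [587.  86.]
152 42 [457.  30.] [579.  75.]
```

View pics/g.png

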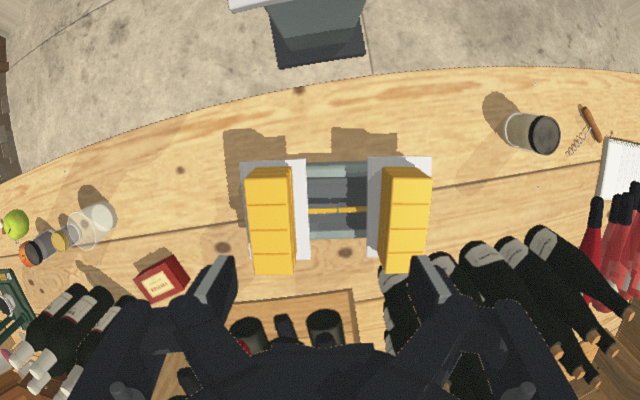

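View pics/h.png

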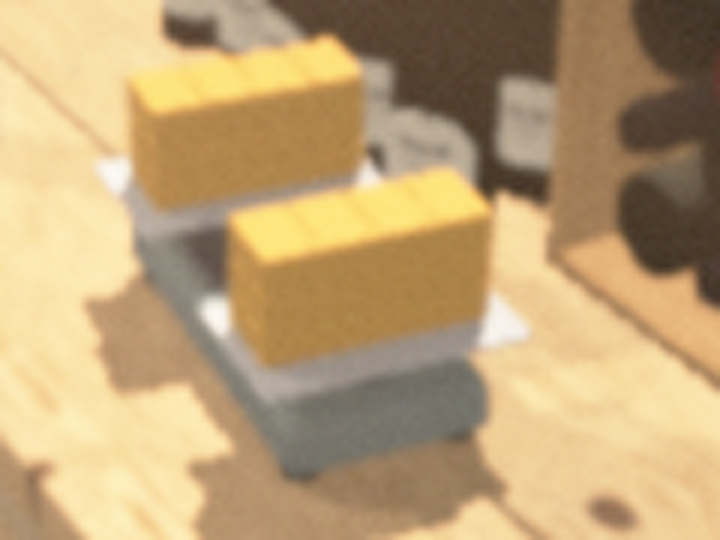

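Both views show two flush piles of three, at (270,220) and (406,220) in the wrist picture. The pointers meet at (338,210), and the pile tops measure 150.7 and 150.2 mm, so the pans are level. The scene crop agrees. I'll hand it in.

```bash
python3 -c "
from plant import finish_job
print(finish_job())"
```

```text
the job is handed in; nothing more can be done
None
```

I handed the job in with three slabs squared up on each pan (a, b, c on the right; e, d, f on the left) and the pans level to within about 1 mm by camera; the jar, tumbler and corkscrew were left alone, and the verdict was not reported back.

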